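# Scrape the broken crockery into the bin and shut it

### The job

A saucer has broken on the wooden board: pick up the yellow scraper block and, with it, push all five blue shards off the end of the board into the red bin beside it, without touching the sharp shards with the fingers. Set the scraper back down on the steel table, well clear of the bin, and close the bin's lid fully. Leave the two bottles and the jar where they stand.

Things in the scene. Friction and masses are not known exactly. Their poses are not given: they have to be found in the camera images.
- board: Fixed raised wooden board on steel legs, 174 (x) by 250 (y) mm, top surface 80 mm above the table. Origin: under its centre, at table level. Along both long sides (x = -81 and +81 mm) runs a rim 12 mm wide, standing 10 mm above the top, which leaves 150 mm between the rims. Both short ends are open; the -y end (y = -125 mm) is over the bin, overhanging the bin's rim by 8 mm.
- bin: Fixed red open bin, 170 (x) by 130 (y) by 60 mm high, walls 5 mm. Origin: centre of its underside, at table level; axes parallel to the board's; it stands at the board's -y end, rim 20 mm below the board's top.
- lid (a joint): Angle in rad of the bin's red lid, 170 (x) by 117 mm, 6 mm thick, hinged on the bin's -y rim (the rim away from the board): 0 closed (lying level on the bin, its top 66 mm above the table), 1.57 upright, at most 2.0 (leaning outward). The stiff hinge holds it where it is above about 1.1; lower down it tends to fall shut.
- lid_hinge (a point): Middle of the lid's hinge line, on the bin's -y rim, 60 mm above the table; axes parallel to the bin's, hinge line along x.
- lid_edge (a point): Middle of the lid's free edge, 117 mm from the hinge line.
- scraper: Loose scraper block, standing on its foot on the table: yellow foot with black rubber underside 120 (x) by 26 (y) mm, 35 mm high; on top a dark wooden grip 70 (x) by 24 (y) mm, from 35 to 85 mm above the underside. Grasp the grip across y from above. Origin: centre of the underside; z up. 0.16 kg.
- chip0: Loose blue glazed crockery shard, irregular, about 20 by 30 mm, 8 mm thick, lying flat on the board. Origin: centre of its underside.
- chip1: Loose blue glazed crockery shard, irregular, about 20 by 30 mm, 8 mm thick, lying flat on the board. Origin: centre of its underside.
- chip2: Loose blue glazed crockery shard, irregular, about 20 by 30 mm, 8 mm thick, lying flat on the board. Origin: centre of its underside.
- chip3: Loose blue glazed crockery shard, irregular, about 20 by 30 mm, 8 mm thick, lying flat on the board. Origin: centre of its underside.
- chip4: Loose blue glazed crockery shard, irregular, about 20 by 30 mm, 8 mm thick, lying flat on the board. Origin: centre of its underside.
- bottle_a: Clear glass bottle, 66 mm across, 220 mm high. Origin: centre of its underside. To be left alone.
- bottle_b: Clear glass bottle, 66 mm across, 220 mm high. Origin: centre of its underside. To be left alone.
- jar: Screw-top glass jar, 80 mm across, 110 mm high. Origin: centre of its underside. To be left alone.
There are look-alikes about, which are no part of the job. Several things have the shape of the bin; the one meant has the colours described above.

How it is judged:
On the way, in this order (a step that is already met when the one before it is completed fails the run):
1. the scraper is brought down onto the board, its underside less than 15 mm above the board's top (z of scraper in the frame of board between 0.07 and 0.095 m and x of scraper in the frame of board between -0.08 and 0.08 m and y of scraper in the frame of board between -0.13 and 0.15 m), for 0.2 s.
2. all five shards lie in the bin while its lid is still open (z of chip0 in the frame of bin between -0.01 and 0.05 m and x of chip0 in the frame of bin between -0.082 and 0.082 m and y of chip0 in the frame of bin between -0.065 and 0.065 m and z of chip1 in the frame of bin between -0.01 and 0.05 m and x of chip1 in the frame of bin between -0.082 and 0.082 m and y of chip1 in the frame of bin between -0.065 and 0.065 m and z of chip2 in the frame of bin between -0.01 and 0.05 m and x of chip2 in the frame of bin between -0.082 and 0.082 m and y of chip2 in the frame of bin between -0.065 and 0.065 m and z of chip3 in the frame of bin between -0.01 and 0.05 m and x of chip3 in the frame of bin between -0.082 and 0.082 m and y of chip3 in the frame of bin between -0.065 and 0.065 m and z of chip4 in the frame of bin between -0.01 and 0.05 m and x of chip4 in the frame of bin between -0.082 and 0.082 m and y of chip4 in the frame of bin between -0.065 and 0.065 m and value of joint lid above 0.5 rad), for 0.1 s.
At the end, for the whole second after the job is handed in: All five shards are inside the red bin; its lid is closed to within 0.06 rad; the scraper rests at table level (its origin below 30 mm) more than 130 mm from the bin's centre, at rest (z of chip0 in the frame of bin between -0.01 and 0.05 m and x of chip0 in the frame of bin between -0.082 and 0.082 m and y of chip0 in the frame of bin between -0.065 and 0.065 m and z of chip1 in the frame of bin between -0.01 and 0.05 m and x of chip1 in the frame of bin between -0.082 and 0.082 m and y of chip1 in the frame of bin between -0.065 and 0.065 m and z of chip2 in the frame of bin between -0.01 and 0.05 m and x of chip2 in the frame of bin between -0.082 and 0.082 m and y of chip2 in the frame of bin between -0.065 and 0.065 m and z of chip3 in the frame of bin between -0.01 and 0.05 m and x of chip3 in the frame of bin between -0.082 and 0.082 m and y of chip3 in the frame of bin between -0.065 and 0.065 m and z of chip4 in the frame of bin between -0.01 and 0.05 m and x of chip4 in the frame of bin between -0.082 and 0.082 m and y of chip4 in the frame of bin between -0.065 and 0.065 m and value of joint lid below 0.06 rad and height (world z) of scraper below 0.03 m and horizontal distance between scraper and bin above 0.13 m and linear speed of scraper below 0.02 m/s); the robot touches nothing.
It fails at once if the fingers touch a shard (more than 0.5 N) (contact force between the fingers and chip0 above 0.5 N or contact force between the fingers and chip1 above 0.5 N or contact force between the fingers and chip2 above 0.5 N or contact force between the fingers and chip3 above 0.5 N or contact force between the fingers and chip4 above 0.5 N).
It fails at once if a bottle or the jar is moved more than 40 mm or tipped more than 0.35 rad (distance of any of bottle_a, bottle_b, jar from where it was at the start of the episode above 0.04 m or angle between any of bottle_a, bottle_b, jar's own z axis and vertical above 0.35 rad).
It also fails if it takes over 72 s, if anything falls off the work surface, if the arm or the gripper's body presses on something with over 40 N, if the wrist force passes 120 N, or if a joint passes its speed limit or range.

### The arm

A 6-joint arm with a two-finger parallel gripper is mounted at the origin on the work surface. World frame = base frame: x ahead of the robot, y to its left, z up, the work surface at z = 0. Lengths are in m, angles in rad, forces in N, time in s.
With the tool pointing down it reaches from about 0.375 to 0.9 m from the base axis. Payload 3.1 kg.
Tool frame: the origin (TCP) lies on the centre line of the jaws, within the pads' length; the fingertips stand 14 mm ahead of it and the grasp point (between the pads) lies 5 mm behind it; z points along the fingers, y is the line along which they close (so a half turn about z gives the same grasp; the last joint's range is limited). The gripper opens to 85 mm and grips with 20 to 120 N. Pads are 22 mm wide; open, the fingers measure 114 mm over their backs; the gripper's body (76 mm by 85 mm) begins 54 mm behind the grasp point. The pads swing forward as they close: fully open they stand 13 mm farther back than shut.
Start: joints at [0.955, 0.527, 1.433, -0, 1.181, -0.178], TCP at [0.265, 0.566, 0.245] pointing down, gripper open.
Joint ranges: [-3.08, 3.08], [-0.75, 2.2], [0.22, 2.44], [-1.43, 4.57], [0, 2.65], [-2.85, 2.85]. Speed limits (rad/s): [2.79, 2.79, 3.14, 3.14, 3.14, 3.14].

### API

Orientations are given as a unit quaternion [x, y, z, w].
In Python, from rig import manip gives the robot as it stands.
- The arm moves only by the shell command python3 -m inch 'ROWS' [FORCE]. ROWS is text: rows parted by semicolons, each of 7 numbers parted by spaces: the shift along the tool's x, y, z scaled (see below), then the turn, a rotation vector about the tool's x, y, z scaled (see below), then the finger opening in mm, from 0 to 85.4. In form: tx ty tz wx wy wz gripper; .... A call has 1 to 12 rows; each row shifts and turns the commanded pose from where the row before left it, along the tool's axes as they then stand; what a row does not reach is not made up. The controller multiplies each number of a shift by 0.04 m and each number of a turn by 90 degrees. A row lasts 1/10 s, in which the tool goes at most 50 mm and 8.59 degrees, less where a joint would pass 70% of its speed; a pose out of reach is approached as far as the arm can. A call with a number of a shift or a turn outside -1 to 1 is refused whole. A call with a gripper value outside its range is refused whole. The fingers move at their own pace and stop on an object; FORCE is the grip in N (left out, the last holds). Time passes only in rows, so rows that do not move let the fingers close. It gives the time, the measured TCP pose, the force, the opening and the grip force at its end, in the units of the state.
- manip.read_state(): the state, without advancing time (a new reading comes with each control period).
- manip.snapshot(name): name is "scene" or "top" or "wrist"; returns the picture (420x560x3 uint8, blue, green, red); there is no depth.
- manip.calibration(name): a dict with "fx", "fy", "cx", "cy" (pixels), "world_from_camera" (4x4, takes a point from camera to world coordinates); the wrist camera has in their place "mount" (4x4, takes a point from camera to tool coordinates, whose origin is the TCP and whose axes are the flange's). Camera axes: x right, y down, z forward; pixel columns grow to the right and rows downward; lengths in m; the calibration is good to about 2 mm. A picture is of the moment at which its call begins: read the wrist's pose just before it. calibration takes no time and is no camera call.
- manip.sign_off(): hands the job in; it is judged then, once.
The state is a dict: "time": time; "q": joint angles; "qvel": joint speeds; "joint_torque": joint torques, N m; "eef_pos": TCP position; "orientation": TCP orientation; "force": force on the tool from outside, world axes, zero at the start; "ft_torque": the same for the moment, N m; "opening": opening from 0.0 (shut) to 1.0 (fully open); "gripper_force": force on a finger pad.
Only numpy, scipy, OpenCV 4.12 (cv2) and the standard library are available. Lean on these libraries where they do the work, as an engineer would, in place of code of your own. Each camera call takes 0.05 s, during which the arm holds its last target. There are 200 camera calls.

## Working session

There is one attempt and no reset: what is moved stays moved. The work goes in short steps, Python scripts to look and compute and a shell command to move; the robot and the scene stay as the last step left them, time stands still between calls to the robot, and variables do not carry over. Pictures are saved under pics/ and viewed, at most 10 in all, crops included, and the job is handed in when it is done.

```bash
mkdir -p pics; ls
python3 - <<'E'
from rig import manip
import cv2,numpy as np
for n in("scene","top"):
    cv2.imwrite(f"pics/{n}0.png",manip.snapshot(n)); c=manip.calibration(n); print(n,{k:np.round(v,4).tolist() for k,v in c.items()})
print(manip.calibration("wrist")); print(manip.read_state())
E
```

```text
pics
scene {'fx': 454.0078, 'fy': 454.0078, 'cx': 279.2735, 'cy': 214.3962, 'world_from_camera': [[-0.0433, 0.8159, -0.5765, 1.1833], [0.999, 0.0402, -0.0181, -0.0272], [0.0084, -0.5768, -0.8169, 0.9762], [0.0, 0.0, 0.0, 1.0]]}
top {'fx': 468.7702, 'fy': 468.7702, 'cx': 282.6381, 'cy': 214.694, 'world_from_camera': [[0.0166, -0.9932, 0.1155, 0.3804], [-0.9998, -0.0158, 0.0082, -0.0673], [-0.0063, -0.1156, -0.9933, 1.293], [0.0, 0.0, 0.0, 1.0]]}
{'fx': 298.36481662469623, 'fy': 298.36481662469623, 'cx': 273.04828741856153, 'cy': 209.1918377184834, 'mount': array([[-3.04671804e-04, -9.60684302e-01, -2.77642899e-01,
         7.06313010e-02],
       [ 9.99999902e-01, -2.03165468e-04, -3.94369528e-04,
         2.56443128e-04],
       [ 3.22457165e-04, -2.77642992e-01,  9.60684269e-01,
        -1.29272319e-01],
       [ 0.00000000e+00,  0.00000000e+00,  0.00000000e+00,
         1.00000000e+00]])}
{'time': 0.1, 'q': array([ 9.54485457e-01,  5.28342639e-01,  1.43376261e+00, -8.74664055e-06,
        1.18141761e+00, -1.78493876e-01]), 'qvel': array([-0.00076883, -0.00302516, -0.00236064, -0.00011069, -0.00037171,
        0.00100326]), 'joint_torque': array([-1.20401660e-04, -4.43300807e+01, -1.78586859e+01, -2.05344636e-04,
        3.89420602e-03,  2.58455060e-05]), 'eef_pos': array([0.26458844, 0.56555361, 0.24445391]), 'orientation': array([ 2.17162573e-01,  9.76134973e-01, -8.91457321e-04, -3.69789320e-04]), 'force': array([ 0.21410433, -0.6960435 , -0.02296773]), 'ft_torque': array([-0.02934434,  0.00786805,  0.01163031]), 'gripper_force': 0.0, 'opening': 1.0043310402420236}
```

View pics/scene0.png

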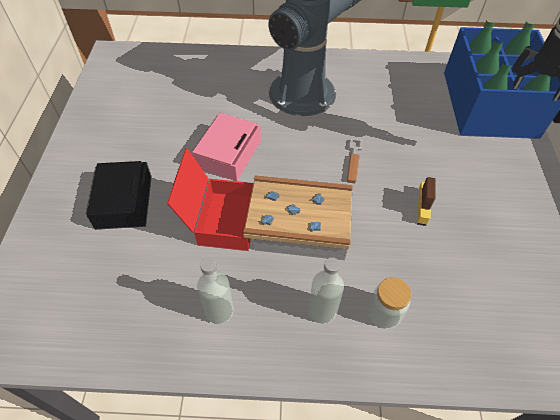

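View pics/top0.png

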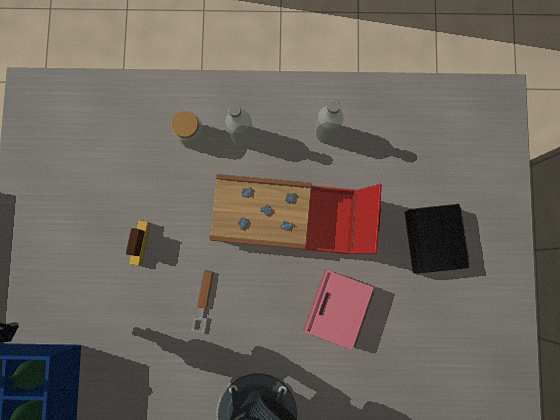

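The pictures show the board at top-view (215–310, 175–248), the red bin at (308–355, 187–252) with its lid open to about (380, 185–252), the scraper near (138, 243), and the bottles and jar on the far side at (238, 120), (330, 120) and (186, 125). I'll enlarge the working area.

Run:
```python
import cv2
a=cv2.imread("pics/top0.png")[165:265,115:395]
b=cv2.imread("pics/top0.png")[210:275,115:195]
a=cv2.resize(a,None,fx=2.85,fy=2.85,interpolation=cv2.INTER_CUBIC)
b=cv2.resize(b,None,fx=4.5,fy=4.5,interpolation=cv2.INTER_CUBIC)
import numpy as np
c=np.zeros((600,800,3),np.uint8); c[:a.shape[0],:a.shape[1]]=a[:,:800]; c[300:300+b.shape[0],:b.shape[1]]=b
s=cv2.resize(cv2.imread("pics/scene0.png")[165:240,400:460],None,fx=4,fy=4,interpolation=cv2.INTER_CUBIC)
c[300:600,400:640]=s
cv2.imwrite("pics/crop0.png",c)
```

```text
(no output)
```

View pics/crop0.png

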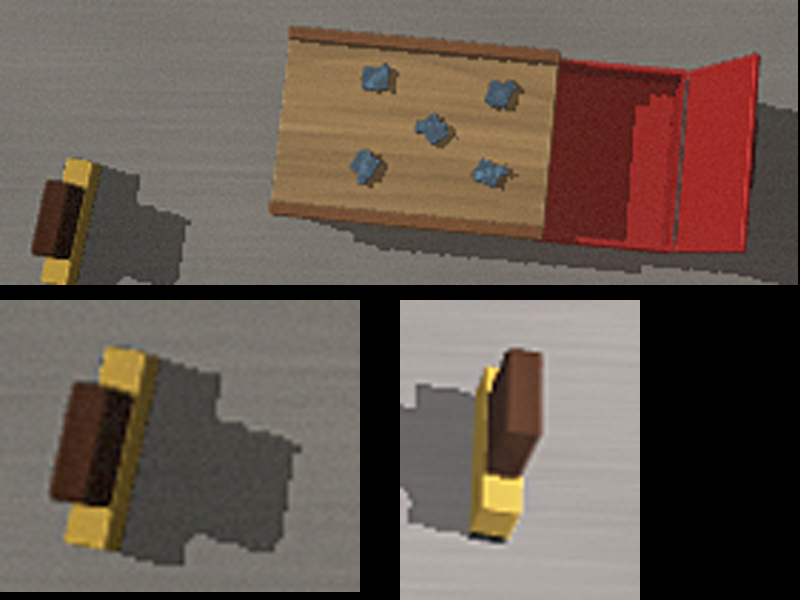

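The enlarged crop shows the board's rim corners at crop (289,27), (559,51), (270,206) and (543,234), shards centred at (376,78), (502,95), (434,129), (367,166) and (491,173), and the scraper's grip top centred near (82,443) in the lower-left inset.

```bash
cat > h.py <<'E'
import numpy as np
from rig import manip
def ray(n,uv,z):
    c=manip.calibration(n);T=c["world_from_camera"]
    d=T[:3,:3]@np.array([(uv[0]-c["cx"])/c["fx"],(uv[1]-c["cy"])/c["fy"],1]);o=T[:3,3]
    return (o+d*(z-o[2])/d[2])
def proj(n,p):
    c=manip.calibration(n);q=np.linalg.inv(c["world_from_camera"])@np.append(p,1)
    return np.array([c["fx"]*q[0]/q[2]+c["cx"],c["fy"]*q[1]/q[2]+c["cy"]])
E
python3 - <<'E'
from h import *
A=lambda u,v:(115+u/2.85,165+v/2.85)
B=lambda u,v:(115+u/4.5,210+(v-300)/4.5)
P=lambda *a:print(*[np.round(x,4) if not isinstance(x,str) else x for x in a])
cs=[ray("top",A(*c),.09)[:2] for c in[(289,27),(559,51),(543,234),(270,206)]]
P("board",*cs,"centre",np.mean(cs,0),"len",*[np.linalg.norm(cs[i]-cs[(i+1)%4]) for i in range(4)])
ax=(cs[1]-cs[0]+cs[2]-cs[3]);P("-y dir angle",np.arctan2(ax[1],ax[0]))
c0=np.mean(cs,0);ey=-ax/np.linalg.norm(ax);ex=np.array([ey[1],-ey[0]])
P("ex ey",ex,ey)
for c in[(376,78),(502,95),(434,129),(367,166),(491,173)]:
    w=ray("top",A(*c),.084)[:2];P("chip",w,(w-c0)@ex,(w-c0)@ey)
for c in[(289,27),(559,51)]: pass
P("binfar corners z.06",ray("top",A(686,72),.06),ray("top",A(672,247),.06))
P("lid edge",*[ (z,ray("top",A(*c),z)[:2]) for z in(.16,.175) for c in((758,55),(747,250))])
# scraper
P("grip top ctr",ray("top",B(82,443),.085))
f=[ray("top",B(*c),.035)[:2] for c in[(105,346),(148,354),(108,548),(65,541)]]
P("foot",*f,"ctr",np.mean(f,0),"len",*[np.linalg.norm(f[i]-f[(i+1)%4]) for i in range(4)])
d=f[0]+f[1]-f[2]-f[3];P("ang x-axis",np.arctan2(d[1],d[0]))
S=lambda u,v:(400+(u-400)/4,165+(v-300)/4)
g=[ray("scene",S(*c),.085)[:2] for c in[(510,349),(542,352),(543,432),(515,430)]];P("g scene",*g,np.mean(g,0))
for n,c in(("ba",(238,120)),("bb",(330,120)),("jar",(186,125))):P(n,ray("top",c,.1))
E
```

```text
board [0.6233 0.1174] [ 0.6048 -0.1302] [ 0.4376 -0.1174] [0.4588 0.1291] centre [ 5.311e-01 -3.000e-04] len 0.2482 0.1677 0.2474 0.1649
-y dir angle -1.651
ex ey [ 0.9968 -0.0801] [0.0801 0.9968]
chip [0.5782 0.0369] 0.0439 0.0408
chip [ 0.5643 -0.0788] 0.0393 -0.0756
chip [ 0.5319 -0.0172] 0.0022 -0.0168
chip [0.4971 0.0431] -0.0374 0.0405
chip [ 0.4925 -0.0698] -0.033 -0.0724
binfar corners z.06 [ 0.5923 -0.2505  0.06  ] [ 0.429  -0.2374  0.06  ]Traceback (most recent call last):
  File "<stdin>", line 14, in <module>
  File "<stdin>", line 4, in <lambda>
    return _wrapfunc(a, 'round', decimals=decimals, out=out)
    return _wrapit(obj, method, *args, **kwds)
    conv = _array_converter(obj)
ValueError: setting an array element with a sequence. The requested array has an inhomogeneous shape after 1 dimensions. The detected shape was (2,) + inhomogeneous part.
```

Run:
```python
from h import *
A=lambda u,v:(115+u/2.85,165+v/2.85)
B=lambda u,v:(115+u/4.5,210+(v-300)/4.5)
P=lambda *a:print(*[np.round(x,4) if not isinstance(x,str) else x for x in a])
for z in(.16,.175):
  for c in((758,55),(747,250)):P("lid",z,ray("top",A(*c),z)[:2])
P("grip top ctr",ray("top",B(82,443),.085))
f=[ray("top",B(*c),.035)[:2] for c in[(105,346),(148,354),(108,548),(65,541)]]
P("foot",*f,"ctr",np.mean(f,0),"len",*[np.linalg.norm(f[i]-f[(i+1)%4]) for i in range(4)])
d=f[0]+f[1]-f[2]-f[3];P("ang x-axis",np.arctan2(d[1],d[0]))
S=lambda u,v:(400+(u-400)/4,165+(v-300)/4)
g=[ray("scene",S(*c),.085)[:2] for c in[(510,349),(542,352),(543,432),(515,430)]];P("g scene",*g,np.mean(g,0))
for n,c in(("ba",(238,120)),("bb",(330,120)),("jar",(186,125))):P(n,ray("top",c,.1))
from scipy.spatial.transform import Rotation as R
s=manip.read_state();P(R.from_quat(s["orientation"]).as_matrix())
# board fit: project near and far outer rim edges
for c0 in((.531,0),(.529,0),(.527,0)):
  ex=np.array([.9968,-.0801]);ey=np.array([.0801,.9968])
  P("pred",*[ (proj("top",np.append(np.array(c0)+sx*.087*ex+sy*.125*ey,.09))-[115,165])*2.85 for sx,sy in((1,1),(1,-1),(-1,-1),(-1,1))])
```

```text
lid 0.16 [ 0.5909 -0.2974]
lid 0.16 [ 0.4236 -0.2869]
lid 0.175 [ 0.5881 -0.2944]
lid 0.175 [ 0.423 -0.284]
grip top ctr [0.4443 0.3273 0.085 ]
foot [0.5054 0.3329] [0.501  0.3068] [0.3849 0.3248] [0.3886 0.3506] ctr [0.445  0.3288] len 0.0265 0.1175 0.0261 0.1182
ang x-axis -0.1523
g scene [0.4194 0.3269] [0.4209 0.347 ] [0.4856 0.3377] [0.4849 0.3205] [0.4527 0.333 ]
ba [0.7675 0.0639 0.1   ]
bb [ 0.771  -0.1775  0.1   ]
jar [0.752  0.2001 0.1   ]
[[-9.057e-01  4.240e-01 -1.100e-03]
 [ 4.240e-01  9.057e-01 -1.600e-03]
 [ 3.000e-04 -1.900e-03 -1.000e+00]]
pred [288.9012  22.2112] [560.5767  47.8627] [543.232  237.7332] [267.1294 210.9702]
pred [288.8293  24.3555] [560.5559  50.0195] [543.2075 239.9623] [267.0521 213.1861]
pred [288.7573  26.5005] [560.5351  52.1771] [543.1831 242.1922] [266.9747 215.4028]
```

```bash
python3 -m inch '0 0 0 0 0 -0.0909 85; 0 0 0 0 0 -0.0909 85; -0.67 -0.65 0 0 0 0 85; -0.67 -0.65 0 0 0 0 85; -0.67 -0.65 0 0 0 0 85; -0.67 -0.65 0 0 0 0 85; -0.67 -0.65 0 0 0 0 85; -0.67 -0.65 0 0 0 0 85; -0.67 -0.65 0 0 0 0 85; -0.67 -0.65 0 0 0 0 85; 0 0 0 0 0 0 85; 0 0 0 0 0 0 85'
python3 - <<'E'
from h import *
import cv2
from scipy.spatial.transform import Rotation as R
s=manip.read_state();I=manip.snapshot("wrist");c=manip.calibration("wrist")
Rm=R.from_quat(s["orientation"]).as_matrix();print(s["time"],s["eef_pos"],Rm.round(4).tolist())
W=np.eye(4);W[:3,:3]=Rm;W[:3,3]=s["eef_pos"];np.save("W.npy",W@c["mount"])
# overlay predicted scraper
V=np.linalg.inv(W@c["mount"])
def dr(ctr,a,hx,hy,z,col):
    q=[]
    for sx,sy in((1,1),(1,-1),(-1,-1),(-1,1)):
        p=V@np.array([ctr[0]+sx*hx*np.cos(a)-sy*hy*np.sin(a),ctr[1]+sx*hx*np.sin(a)+sy*hy*np.cos(a),z,1])
        q.append([c["fx"]*p[0]/p[2]+c["cx"],c["fy"]*p[1]/p[2]+c["cy"]])
    cv2.polylines(I,[np.int32(q)],True,col,1)
dr((.4447,.328),-.152,.035,.012,.085,(0,255,0));dr((.4447,.328),-.152,.06,.013,.035,(255,0,255))
cv2.imwrite("pics/w1.png",I)
E
```

```text
time: 1.3
eef_pos: [0.4454, 0.3272, 0.2449]
orientation: [0.077, 0.997, -0.0, -0.001]
force: [-0.7, -0.6, 0.2]
opening: 0.994
gripper_force: 0.0
1.3 [0.44543766 0.3272452  0.24492041] [[-0.9881, 0.1539, -0.0013], [0.1539, 0.9881, -0.0], [0.0012, -0.0002, -1.0]]
```

View pics/w1.png

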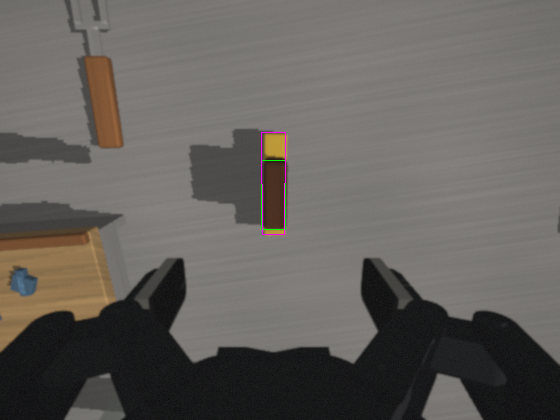

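The wrist view shows the grip at (262–286, 160–230), inside the predicted outline, so the pose is confirmed and I can descend and grasp.

```bash
python3 -m inch '0 0 0.9 0 0 0 85; 0 0 0.9 0 0 0 85; 0 0 0.9 0 0 0 85; 0 0 0.9 0 0 0 85; 0 0 0.6 0 0 0 85; 0 0 0.3 0 0 0 85; 0 0 0 0 0 0 85; 0 0 0 0 0 0 0; 0 0 0 0 0 0 0; 0 0 0 0 0 0 0; 0 0 0 0 0 0 0; 0 0 0 0 0 0 0' 70
python3 -m inch '0 0 0 0 0 0 0; 0 0 0 0 0 0 0; 0 0 0 0 0 0 0'
```

```text
time: 2.55
eef_pos: [0.446, 0.3283, 0.0664]
orientation: [0.076, 0.997, 0.001, 0.001]
force: [-0.7, 0.5, 5.1]
opening: 0.271
gripper_force: 69.2
time: 2.85
eef_pos: [0.446, 0.3283, 0.0664]
orientation: [0.076, 0.997, 0.001, 0.001]
force: [-0.5, 0.5, 5.3]
opening: 0.274
gripper_force: 69.3
```

```bash
python3 -m inch '0 0 -0.4 0 0 0 0; 0 0 -0.8 0 0 0 0; 0 0 -0.8 0 0 0 0; 0 0 -0.8 0 0 0 0; 0 0 -0.8 0 0 0 0; 0 0 -0.5 0 0 -0.0466 0; 0 0 0 0 0 0 0'
python3 -m inch '-0.358 -0.689 0 0 0 0 0; -0.358 -0.689 0 0 0 0 0; -0.358 -0.689 0 0 0 0 0; -0.358 -0.689 0 0 0 0 0; -0.358 -0.689 0 0 0 0 0; -0.358 -0.689 0 0 0 0 0; -0.358 -0.689 0 0 0 0 0; -0.358 -0.689 0 0 0 0 0; 0 0 0 0 0 0 0; 0 0 0 0 0 0 0; 0 0 0 0 0 0 0'
cat > look.py <<'E'
import sys,cv2
from h import *
from scipy.spatial.transform import Rotation as R
s=manip.read_state();Rm=R.from_quat(s["orientation"]).as_matrix()
print(s["time"],s["eef_pos"].round(4),Rm.round(4).tolist(),s["force"].round(1))
ex=np.array([.9968,-.0801]);ey=np.array([.0801,.9968]);d=s["eef_pos"][:2]-[.529,0];print("board xy",d@ex,d@ey)
ims=[cv2.resize(manip.snapshot("wrist"),(400,300)),cv2.resize(manip.snapshot("scene")[150:330,160:460],(400,240))]
t=cv2.resize(manip.snapshot("top")[150:300,110:400],(800,414)) if 0 else cv2.resize(manip.snapshot("top")[165:265,185:395],(630,300),interpolation=cv2.INTER_CUBIC)
o=np.zeros((600,800,3),np.uint8);o[:300,:400]=ims[0];o[:240,400:]=ims[1];o[300:,:630]=t
cv2.imwrite("pics/%s.png"%sys.argv[1],o)
E
python3 look.py l1
```

```text
time: 3.55
eef_pos: [0.4469, 0.3286, 0.2322]
orientation: [0.04, 0.999, 0.002, 0.003]
force: [0.1, -0.4, -2.4]
opening: 0.271
gripper_force: 68.7
time: 4.65
eef_pos: [0.5408, 0.0997, 0.2281]
orientation: [0.04, 0.999, 0.0, -0.001]
force: [0.4, 0.2, -1.6]
opening: 0.271
gripper_force: 69.2
4.65 [0.5408 0.0997 0.2281] [[-0.9969, 0.0792, -0.003], [0.0792, 0.9969, 0.0005], [0.003, 0.0002, -1.0]] [ 0.4  0.2 -1.6]
board xy 0.0038206431367579247 0.10035183336421687
```

View pics/l1.png

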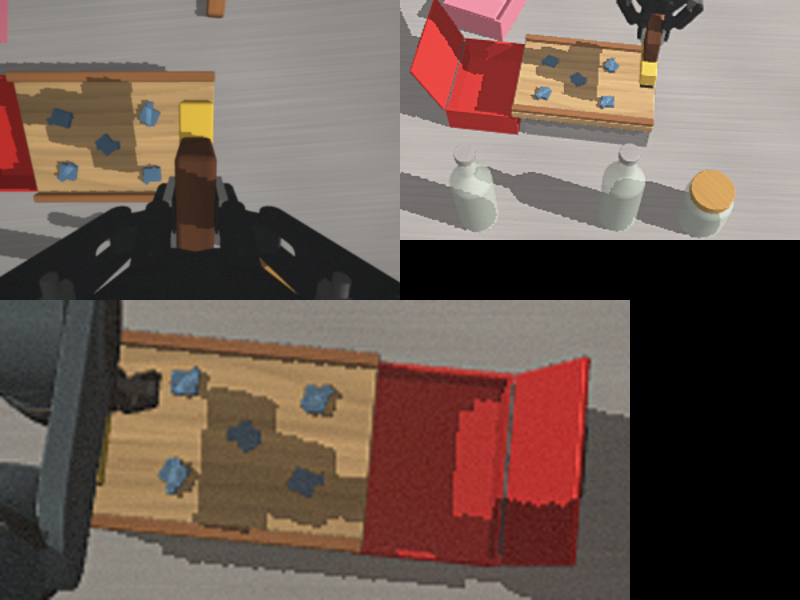

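The composite shows the scraper held over the board's +y end and all shards lie ahead of it, between its ends. Next I bring it down.

```bash
python3 -m inch '0 0 0.8 0 0 0 0; 0 0 0.6 0 0 0 0; 0 0 0.4 0 0 0 0; 0 0 0.1 0 0 0 0; 0 0 0 0 0 0 0; 0 0 0 0 0 0 0; 0 0 0 0 0 0 0'
python3 -m inch '0 0 0.06 0 0 0 0; 0 0 0 0 0 0 0'
```

```text
time: 5.5
eef_pos: [0.5429, 0.0993, 0.1545]
orientation: [0.039, 0.999, 0.0, 0.001]
force: [0.7, -0.8, -1.6]
opening: 0.269
gripper_force: 69.0
time: 5.7
eef_pos: [0.5422, 0.0991, 0.1512]
orientation: [0.039, 0.999, -0.0, 0.0]
force: [-0.4, 0.3, -2.0]
opening: 0.268
gripper_force: 69.0
```

```bash
python3 -m inch '0 0 0.07 0 0 0 0; 0 0 0 0 0 0 0; 0 0 0 0 0 0 0'
python3 -m inch '0 -0.15 0 0 0 0 0; 0 -0.2 0 0 0 0 0; 0 -0.2 0 0 0 0 0; 0 -0.2 0 0 0 0 0; 0 -0.2 0 0 0 0 0; 0 -0.2 0 0 0 0 0; 0 -0.2 0 0 0 0 0; 0 -0.2 0 0 0 0 0; 0 -0.2 0 0 0 0 0; 0 -0.2 0 0 0 0 0; 0 -0.2 0 0 0 0 0; 0 -0.2 0 0 0 0 0'
```

```text
time: 6.0
eef_pos: [0.542, 0.0991, 0.148]
orientation: [0.04, 0.999, -0.0, -0.0]
force: [0.2, 0.4, -1.5]
opening: 0.268
gripper_force: 69.0
time: 7.2
eef_pos: [0.5347, 0.0049, 0.1483]
orientation: [0.04, 0.999, 0.0, 0.0]
force: [0.7, 2.1, 1.9]
opening: 0.275
gripper_force: 69.4
```

```bash
python3 -m inch '0 -0.2 0 0 0 0 0; 0 -0.2 0 0 0 0 0; 0 -0.2 0 0 0 0 0; 0 -0.2 0 0 0 0 0; 0 -0.2 0 0 0 0 0; 0 -0.2 0 0 0 0 0; 0 -0.2 0 0 0 0 0; 0 -0.2 0 0 0 0 0; 0 -0.2 0 0 0 0 0; 0 0 0 0 0 0 0'
python3 look.py l2
```

```text
time: 8.2
eef_pos: [0.529, -0.0679, 0.1482]
orientation: [0.04, 0.999, -0.001, 0.0]
force: [-0.8, 1.0, 3.2]
opening: 0.27
gripper_force: 69.8
8.2 [ 0.529  -0.0679  0.1482] [[-0.9969, 0.0793, 0.0001], [0.0793, 0.9968, -0.0014], [-0.0002, -0.0014, -1.0]] [-0.8  1.   3.2]
board xy 0.0054619535361803365 -0.06771200913154798
```

View pics/l2.png

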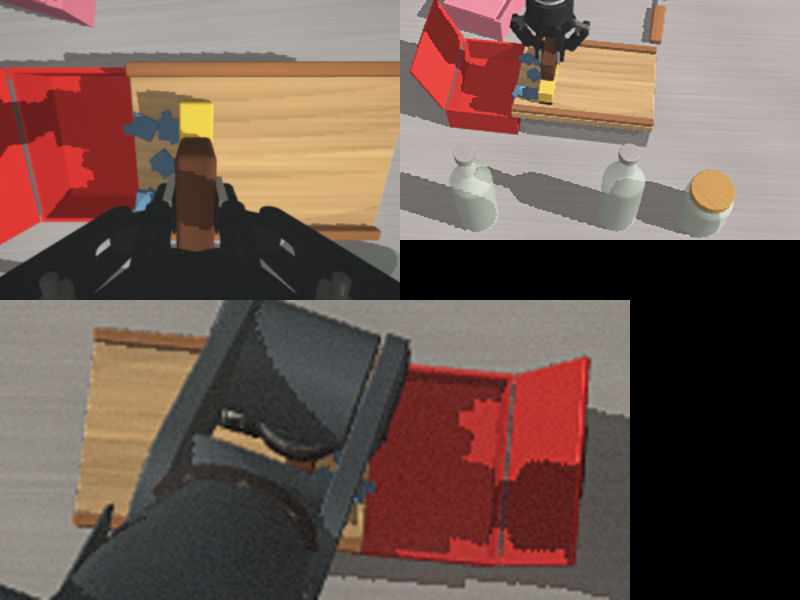

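Shards are being herded ahead of the scraper with none left behind it; I continue past the end.

```bash
python3 -m inch '0 -0.2 0 0 0 0 0; 0 -0.2 0 0 0 0 0; 0 -0.2 0 0 0 0 0; 0 -0.2 0 0 0 0 0; 0 -0.2 0 0 0 0 0; 0 -0.2 0 0 0 0 0; 0 -0.2 0 0 0 0 0; 0 -0.2 0 0 0 0 0; 0 -0.2 0 0 0 0 0; 0 -0.2 0 0 0 0 0; 0 -0.2 0 0 0 0 0; 0 0 0 0 0 0 0'
python3 -m inch '0 0 -0.4 0 0 0 0; 0 0 -0.8 0 0 0 0; 0 0.4 -0.8 0 0 0 0; 0 0.8 0 0 0 0 0; 0 0.9 0 0 0 0 0; 0 0.9 0 0 0 0 0; 0 0.9 0 0 0 0 0; 0 0.9 0 0 0 0 0; 0 0.9 0 0 0 0 0; 0 0.9 0 0 0 0 0; 0 0 0 0 0 0 0; 0 0 0 0 0 0 0'
python3 look.py l3
```

```text
time: 9.55
eef_pos: [0.5222, -0.1554, 0.1481]
orientation: [0.04, 0.999, -0.0, 0.0]
force: [0.6, -0.2, -1.3]
opening: 0.27
gripper_force: 69.2
time: 10.75
eef_pos: [0.5424, 0.1099, 0.228]
orientation: [0.038, 0.999, -0.0, -0.0]
force: [-0.4, -1.4, -0.6]
opening: 0.267
gripper_force: 69.3
10.75 [0.5424 0.1099 0.228 ] [[-0.9971, 0.0763, -0.0006], [0.0763, 0.9971, -0.0005], [0.0005, -0.0005, -1.0]] [-0.4 -1.4 -0.6]
board xy 0.004568422314664172 0.11063445541043428
```

View pics/l3.png

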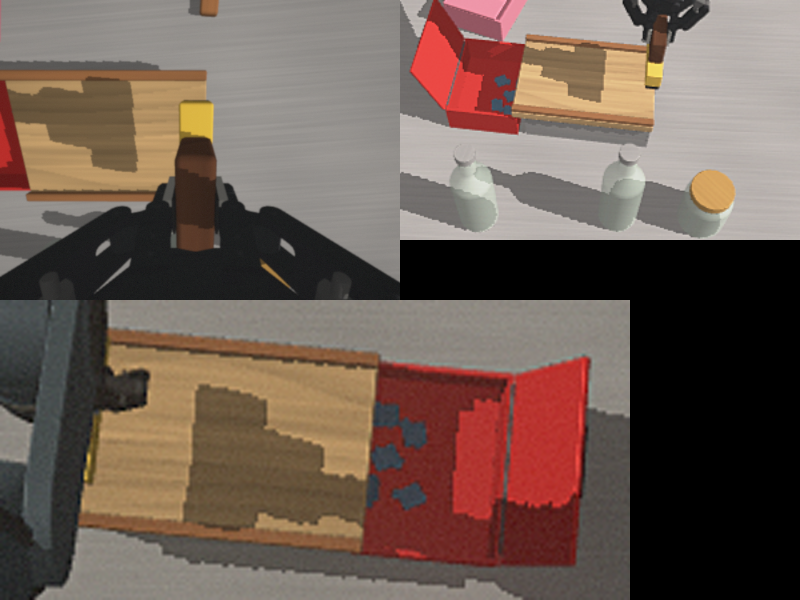

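All five shards show in the bin (top view at about (387,415), (413,432), (386,458), (372,490) and (408,496)) and the board is empty. I put the scraper back where it stood.

```bash
python3 -m inch '0.355 0.655 0 0 0 0 0; 0.355 0.655 0 0 0 0 0; 0.355 0.655 0 0 0 0 0; 0.355 0.655 0 0 0 0 0; 0.355 0.655 0 0 0 0 0; 0.355 0.655 0 0 0 0 0; 0.355 0.655 0 0 0 0 0; 0.355 0.655 0 0 0 0 0; 0 0 0 0 0 0 0; 0 0 0 0 0 0 0'
python3 -m inch '0 0 0.8 0 0 0 0; 0 0 0.8 0 0 0 0; 0 0 0.8 0 0 0 0; 0 0 0.8 0 0 0 0; 0 0 0.5 0 0 0 0; 0 0 0.2 0 0 0 0; 0 0 0 0 0 0 0; 0 0 0 0 0 0 0'
```

```text
time: 11.9
eef_pos: [0.4464, 0.3263, 0.2281]
orientation: [0.039, 0.999, -0.0, 0.0]
force: [0.2, 0.1, -1.4]
opening: 0.268
gripper_force: 69.4
time: 12.7
eef_pos: [0.4474, 0.3266, 0.0729]
orientation: [0.04, 0.999, 0.0, 0.001]
force: [0.3, -0.5, -1.7]
opening: 0.268
gripper_force: 69.5
```

```bash
python3 -m inch '0 0 0.1 0 0 0 0; 0 0 0.06 0 0 0 0; 0 0 0 0 0 0 0; 0 0 0 0 0 0 0'
python3 -m inch '0 0 0 0 0 0 60; 0 0 0 0 0 0 60; 0 0 0 0 0 0 60; 0 0 0 0 0 0 60; 0 0 -0.4 0 0 0 60; 0 0 -0.8 0 0 0 60; 0 0 -0.8 0 0 0 60; 0 0 -0.8 0 0 0 60; 0 0 -0.8 0 0 0 60; 0 0 -0.8 0 0 0 60; 0 0 0 0 0 0 60; 0 0 0 0 0 0 60'
```

```text
time: 13.1
eef_pos: [0.447, 0.3274, 0.0664]
orientation: [0.039, 0.999, 0.0, 0.001]
force: [0.4, -0.1, 2.8]
opening: 0.268
gripper_force: 69.7
time: 14.3
eef_pos: [0.4462, 0.327, 0.2423]
orientation: [0.039, 0.999, 0.0, 0.001]
force: [-0.6, -0.4, 0.2]
opening: 0.703
gripper_force: 0.0
```

```bash
python3 -m inch '0 0 -0.5 0 0 0 0; 0 0 -0.5 0 0 0 0; -0.135 -0.8185 0 0 0 0 0; -0.135 -0.8185 0 0 0 0 0; -0.135 -0.8185 0 0 0 0 0; -0.135 -0.8185 0 0 0 0 0; -0.135 -0.8185 0 0 0 0 0; -0.135 -0.8185 0 0 0 0 0; -0.135 -0.8185 0 0 0 0 0; -0.135 -0.8185 0 0 0 0 0; -0.135 -0.8185 0 0 0 0 0; -0.135 -0.8185 0 0 0 0 0'
python3 -m inch '-0.135 -0.8185 0 0 0 0 0; -0.135 -0.8185 0 0 0 0 0; -0.135 -0.8185 0 0 0 0 0; -0.135 -0.8185 0 0 0 0 0; -0.135 -0.8185 0 0 0 0 0; -0.135 -0.8185 0 0 0 0 0; -0.135 -0.8185 0 0 0 0 0; -0.135 -0.8185 0 0 0 0 0; -0.135 -0.8185 0 0 0 0 0; -0.135 -0.8185 0 0 0 0 0; 0 0 0 0 0 0 0; 0 0 0 0 0 0 0'
python3 look.py l4
```

```text
time: 15.5
eef_pos: [0.473, -0.0047, 0.2799]
orientation: [0.04, 0.999, 0.0, -0.002]
force: [0.4, -0.3, 0.6]
opening: -0.001
gripper_force: 0.0
time: 16.7
eef_pos: [0.5012, -0.3341, 0.2794]
orientation: [0.04, 0.999, 0.002, -0.002]
force: [-0.4, 0.2, -0.2]
opening: 0.002
gripper_force: 0.0
16.7 [ 0.5012 -0.3341  0.2794] [[-0.9968, 0.0805, -0.0032], [0.0805, 0.9968, 0.0036], [0.0034, 0.0034, -1.0]] [-0.4  0.2 -0.2]
board xy -0.0009891345058830256 -0.3352227462121755
```

View pics/l4.png

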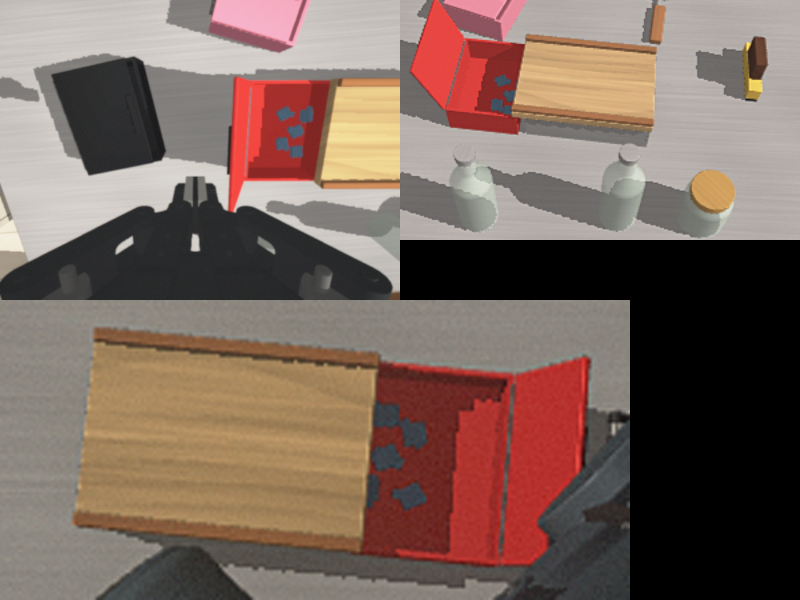

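The composite shows all five shards in the bin, the scraper standing on the table at (755,70), and the closed fingers behind the lid with clearance. I lower them and push the lid.

```bash
python3 -m inch '0 0 0.8 0 0 0 0; 0 0 0.8 0 0 0 0; 0 0 0.8 0 0 0 0; 0 0 0.6 0 0 0 0; 0 0 0.2 0 0 0 0; 0 0 0 0 0 0 0; 0 0.4 0 0 0 0 0; 0 0.4 0 0 0 0 0; 0 0.4 0 0 0 0 0; 0 0.4 0 0 0 0 0; 0 0.4 0 0 0 0 0; 0 0 0 0 0 0 0'
```

```text
time: 18.05
eef_pos: [0.5081, -0.2513, 0.1538]
orientation: [0.038, 0.999, 0.001, -0.001]
force: [0.4, 1.0, -0.1]
opening: 0.0
gripper_force: 0.0
```

```bash
python3 -m inch '0 0.4 0 0 0 0 0; 0 0.4 0 0 0 0 0; 0 0.4 0 0 0 0 0; 0 0.4 0 0 0 0 0; 0 0 0 0 0 0 0'; python3 look.py l5
```

```text
time: 18.55
eef_pos: [0.513, -0.1879, 0.1535]
orientation: [0.038, 0.999, 0.001, -0.001]
force: [0.4, -0.9, -0.6]
opening: 0.007
gripper_force: 0.0
18.55 [ 0.513  -0.1879  0.1535] [[-0.9971, 0.0764, -0.0016], [0.0764, 0.9971, 0.0015], [0.0017, 0.0014, -1.0]] [ 0.4 -0.9 -0.6]
board xy -0.0008955866549630286 -0.18860793593432243
```

View pics/l5.png

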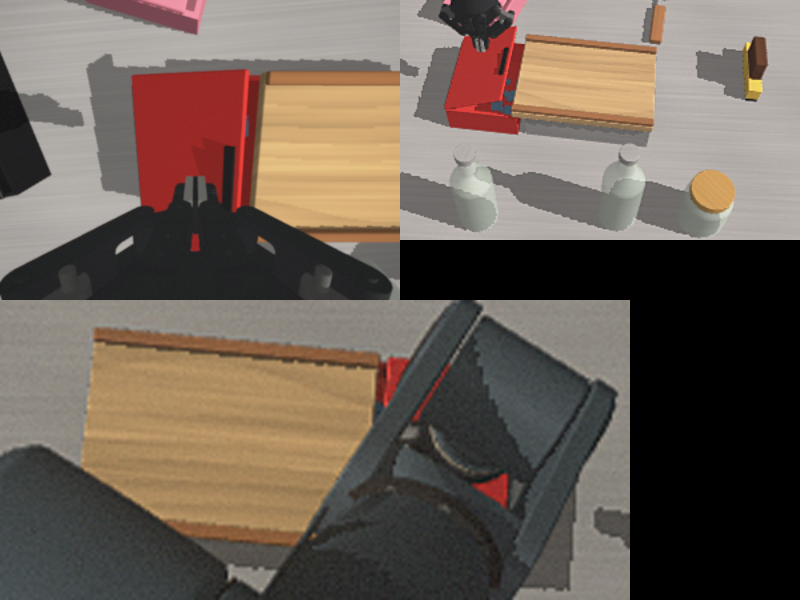

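The lid is past its tipping point and swinging down. I lower the closed fingers onto it gently.

```bash
python3 -m inch '0 0 0.3 0 0 0 0; 0 0 0.4 0 0 0 0; 0 0 0.4 0 0 0 0; 0 0 0.3 0 0 0 0; 0 0 0.2 0 0 0 0; 0 0 0.1 0 0 0 0; 0 0 0.05 0 0 0 0; 0 0 0 0 0 0 0'; python3 -m inch '0 0 0.05 0 0 0 0; 0 0 0 0 0 0 0'
```

```text
time: 19.5
eef_pos: [0.5137, -0.1909, 0.0838]
orientation: [0.04, 0.999, -0.0, 0.0]
force: [-0.6, -0.6, -1.2]
opening: 0.002
gripper_force: 0.0
time: 19.7
eef_pos: [0.5137, -0.1908, 0.082]
orientation: [0.039, 0.999, -0.0, 0.0]
force: [-0.1, 0.4, 0.2]
opening: 0.003
gripper_force: 0.0
```

```bash
python3 -m inch '0 0 0.05 0 0 0 0; 0 0 0 0 0 0 0'; python3 -m inch '0 0 0.04 0 0 0 0; 0 0 0 0 0 0 0'
```

```text
time: 19.9
eef_pos: [0.5139, -0.1909, 0.0801]
orientation: [0.039, 0.999, -0.0, 0.0]
force: [0.0, -0.1, 2.4]
opening: 0.004
gripper_force: 1.1
time: 20.1
eef_pos: [0.5139, -0.1909, 0.08]
orientation: [0.039, 0.999, -0.0, 0.001]
force: [-2.2, 0.5, 13.7]
opening: -0.001
gripper_force: 6.6
```

Contact comes at tip height 66 mm, exactly the closed lid's top, and the lid is rigid under 14 N. I retreat and check.

```bash
python3 -m inch '0 0 -0.4 0 0 0 0; 0 0 -0.8 0 0 0 0; 0 0 -0.9 0 0 0 0; 0 0 -0.9 0 0 0 0; 0 -0.8 -0.5 0 0 0 0; 0 -0.9 0 0 0 0 0; 0 -0.9 0 0 0 0 0; 0 -0.9 0 0 0 0 0; 0 -0.9 0 0 0 0 0; 0 0 0 0 0 0 0; 0 0 0 0 0 0 0'; python3 look.py l6
```

```text
time: 21.2
eef_pos: [0.499, -0.3664, 0.2176]
orientation: [0.04, 0.999, 0.001, -0.0]
force: [0.5, 0.2, -0.3]
opening: -0.002
gripper_force: 0.0
21.2 [ 0.499  -0.3664  0.2176] [[-0.9967, 0.0807, -0.0008], [0.0807, 0.9967, 0.0014], [0.0009, 0.0013, -1.0]] [ 0.5  0.2 -0.3]
board xy -0.0005343448133934454 -0.36765013246002937
```

View pics/l6.png

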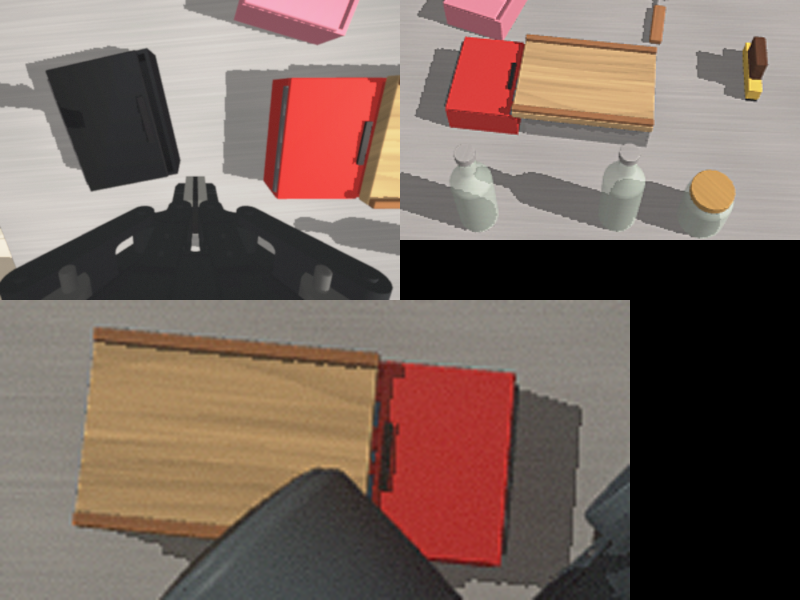

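The lid lies flat on the bin (top view (385–515, 365–565)), the scraper stands on the table at (755,70) in the scene inset, the bottles and jar are where they were, and the robot touches nothing. I hand in.

```bash
python3 -c "from rig import manip; print(manip.sign_off())"
```

```text
the job is handed in; nothing more can be done
None
```

I handed the job in at about 21 s of the 72 s allowed, and no verdict was returned: all five shards are in the red bin, its lid is shut, the scraper is back on the table, and the bottles and jar were left alone.

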